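# Close the brass flask and hold it pressed in the spring ring

### The arm

A 6-joint arm with a two-finger parallel gripper is mounted at the origin on the work surface. World frame = base frame: x ahead of the robot, y to its left, z up, the work surface at z = 0. Lengths are in m, angles in rad, forces in N, time in s.
With the tool pointing down it reaches from about 0.35 to 0.975 m from the base axis. Payload 7.1 kg.
Tool frame: the origin (TCP) lies between the finger pads; the fingertips stand 17 mm ahead of it and the grasp point (between the pads) lies 2 mm behind it; z points along the fingers, y is the line along which they close (so a half turn about z gives the same grasp; the last joint's range is limited). The gripper opens to 88 mm and grips with 3 to 60 N. Pads are 20 mm wide; open, the fingers measure 115 mm over their backs; the gripper's body (75 mm by 178 mm) begins 61 mm behind the grasp point.
Start: joints at [1.276, 0.423, 1.63, -0, 1.089, -0.019], TCP at [0.17, 0.601, 0.24] pointing down, gripper open.
Joint ranges: [-3, 3], [-0.9, 2.11], [0.09, 2.58], [-1.31, 4.45], [0.11, 2.69], [-2.54, 2.54]. Speed limits (rad/s): [2.39, 2.39, 3.01, 3.14, 3.14, 3.14].

### API

Orientations are given as a unit quaternion [w, x, y, z].
In Python, from plant import * gives the robot as it stands.
- The arm moves only by the tool arm_command, never from a script. Its argument "plan" is a list of rows, each an object with "gripper": the closure in counts, from 0 (fully open) to 255 (shut); "travel": the shift along the tool's x, y, z in cm, a list of three; "yaw": the turn about the tool's z in degrees. A call has exactly 10 rows; each row is the pose to reach, as a shift and turn from the pose commanded when the call began, along the tool's axes at that moment; what a row does not reach only later rows make up. A row lasts 1/12 s, in which the tool goes at most 41.7 mm and 7.16 degrees, less where a joint would pass 70% of its speed; a pose out of reach is approached as far as the arm can. A call with a gripper value outside its range is refused whole. The fingers move at their own pace and stop on an object; the grip force is fixed at half the most. Time passes only in rows, so rows that repeat a pose let the fingers close, or fill a call up. It gives the time, the measured TCP pose, the force, the opening and the grip force at its end, in the units of the state.
- get_state(): the state, without advancing time (a new reading comes with each control period).
- grab_frame(name): name is "scene" or "side" or "wrist"; returns the picture (420x560x3 uint8, red, green, blue); there is no depth.
- get_calibration(name): a dict with "camera_matrix" (3x3 intrinsics, pixels), "T" (4x4, takes a point from camera to world coordinates); the wrist camera has in their place "hand_eye" (4x4, takes a point from camera to tool coordinates, whose origin is the TCP and whose axes are the flange's). Camera axes: x right, y down, z forward; pixel columns grow to the right and rows downward; lengths in m; the calibration is good to about 2 mm. The wrist camera is an equidistant fisheye: a pixel r from the principal point sees the ray r / f radians off the axis. A picture is of the moment at which its call begins: read the wrist's pose just before it. get_calibration takes no time and is no camera call.
- close_job(): hands the job in; it is judged then, once.
The state is a dict: "time": time; "joint_pos": joint angles; "joint_velocities": joint speeds; "tau": joint torques, N m; "eef_pos": TCP position; "tool_rot": TCP orientation; "force": force on the tool from outside, world axes, zero at the start; "moment": the same for the moment, N m; "gripper_width": opening from 0.0 (shut) to 1.0 (fully open); "grip_force": force on a finger pad.
Only numpy, scipy, OpenCV 4.12 (cv2) and the standard library are available. Lean on these libraries where they do the work, as an engineer would, in place of code of your own. Each camera call takes 0.05 s, during which the arm holds its last target. There are 200 camera calls.

### The job

Shut the hinged top half of the round brass flask where it stands in its nest, so that the two halves meet edge to edge. Then lift the closed flask out, set its foot upright into the steel ring of the spring cradle and push it down, pressing on the flask and not on the ring, until the ring is fully at the bottom of its travel. Finish while still holding the flask pressed down there, without letting it spring back, and leave the dropper bottle, jar and dish where they are.

Things in the scene. Friction and masses are not known exactly. Their poses are not given: they have to be found in the camera images.
- flask_center (a point): Centre of the loose round brass flask (about 0.5 kg), on its axis, 29 mm above its underside; z up its axis, hinge on its -x side. Shut it is 58 mm high: foot 44 mm diameter, 10 mm high, chamfered 3 mm; then two halves 56 mm in diameter that meet 36 mm above the underside. Flat grip faces, 24 mm wide, 60 mm apart, on the +y and -y sides of both halves: grip across y. Yaw varies within 1 rad.
- lid_hinge (a point): Middle of the hinge pin of the flask's upper half: 31 mm from the flask's axis on its -x side, 36 mm above its underside. Turns with the upper half; the pin lies along y.
- lid_top (a point): Centre of the outer (top) face of the flask's upper half (22 mm high): 31 mm along x and 22 mm along z from the hinge pin in that half's own axes; z points out of the face.
- lid (a joint): Opening angle of the flask's upper half, rad: 0 shut edge to edge, larger is further open, 1.65 at its stop. Starts between 1.05 and 1.5 (upper half standing almost upright). The stiff hinge (about 0.045 N m) stays where it is left; about 1 to 2 N at its far edge moves it.
- nest_center (a point): Centre of the mouth of the recess in the nest: a fixed grey block 90 by 90 mm, 14 mm high, with a round recess 48 mm in diameter and 8 mm deep. The flask stands in it.
- ring_top (a point): Centre of the top face of the cradle's steel ring; moves with it; 48 mm above the bench when relaxed. Ring 72 mm outside, 48 mm inside diameter, 10 mm high; it takes the 44 mm foot, and the flask's shoulder (10 mm above its underside) rests on its top. It rides on three springs over a fixed round grey base 104 mm in diameter, 22 mm high.
- ring (a joint): How far the ring is pressed down, m: 0 relaxed, 0.014 at its bottom stop. The springs push up with 8 N at 0 (the flask's weight alone does not move it) and 15 N at the stop; it springs back when let go.
- dropper: Bystander: dropper bottle, 34 mm in diameter, 85 mm high, origin under its centre.
- powder_jar: Bystander: small powder jar, 40 mm in diameter, 45 mm high, origin under its centre.
- dish: Bystander: white ceramic dish, 64 mm across, 30 mm high, origin under its centre.
Things that resemble listed ones, but are neither listed nor needed, are in the scene too. Of the things shaped like the part that bears flask_center, the brass one is meant.

How it is judged:
By the outcome, as a careful person would: the job done as asked, in the order asked, and still so for the second after the job is handed in, while the arm keeps its last pose, push and grip.
It also fails if it takes over 64 s, if anything falls off the work surface, if the arm or the gripper's body presses on something with over 40 N, if the wrist force passes 120 N, or if a joint passes its speed limit or range.

## Working session

There is one attempt and no reset: what is moved stays moved. The work goes in short steps, Python scripts to look and compute and a tool call to move; the robot and the scene stay as the last step left them, time stands still between calls to the robot, and variables do not carry over. Pictures are saved under pics/ and viewed, at most 10 in all, crops included, and the job is handed in when it is done.

Besides the shell and the picture viewer there is one more tool, called after "Request:" by a JSON object that holds its "method" and its "body". arm_command: Moves the arm, as the interface text tells. Its arguments: {"type":"object","properties":{"plan":{"type":"array","items":{"type":"object","properties":{"gripper":{"type":"number"},"travel":{"type":"array","items":{"type":"number"}},"yaw":{"type":"number"}}}}},"required":["plan"]}

```bash
mkdir -p pics; ls; python3 - <<'E'
from plant import *
import cv2,numpy as np
np.set_printoptions(precision=4,suppress=True)
s=get_state();print(s)
a=[]
for n in("scene","side","wrist"):
    f=grab_frame(n);cv2.imwrite(f"pics/{n}0.png",f[:,:,::-1]);print(n,get_calibration(n))
E
```

```text
pics
{'time': 0.0, 'joint_pos': array([ 1.276 ,  0.4238,  1.6307, -0.    ,  1.0886, -0.019 ]), 'joint_velocities': array([ 0.0004, -0.0008, -0.0001, -0.0005, -0.0015,  0.0016]), 'tau': array([  0.001 , -54.4625, -27.367 ,   0.0645,   0.0227,  -0.0001]), 'eef_pos': array([0.17  , 0.6009, 0.2389]), 'tool_rot': array([-0.0001,  0.1374,  0.9905, -0.0007]), 'force': array([-0.9662, -0.6126,  0.0883]), 'moment': array([-0.0182,  0.0629, -0.0086]), 'grip_force': 0.0, 'gripper_width': 1.002318396286303}
scene {'camera_matrix': array([[451.9907,   0.    , 274.7723],
       [  0.    , 451.9907, 210.2373],
       [  0.    ,   0.    ,   1.    ]]), 'T': array([[-0.8727,  0.4028, -0.276 ,  0.8285],
       [ 0.4882,  0.7296, -0.4788,  0.5561],
       [ 0.0085, -0.5526, -0.8334,  0.8576],
       [ 0.    ,  0.    ,  0.    ,  1.    ]])}
side {'camera_matrix': array([[398.6145,   0.    , 274.133 ],
       [  0.    , 398.6145, 205.8639],
       [  0.    ,   0.    ,   1.    ]]), 'T': array([[-0.9979, -0.0543,  0.0346,  0.5414],
       [-0.0597,  0.5789, -0.8132,  0.9541],
       [ 0.0241, -0.8136, -0.5809,  0.6753],
       [ 0.    ,  0.    ,  0.    ,  1.    ]])}
wrist {'camera_matrix': array([[325.1923,   0.    , 276.7092],
       [  0.    , 325.1923, 199.4635],
       [  0.    ,   0.    ,   1.    ]]), 'hand_eye': array([[-0.0001, -0.9641, -0.2656,  0.0725],
       [ 1.    , -0.0002,  0.0001,  0.0001],
       [-0.0001, -0.2656,  0.9641, -0.1449],
       [ 0.    ,  0.    ,  0.    ,  1.    ]])}
```

View pics/scene0.png

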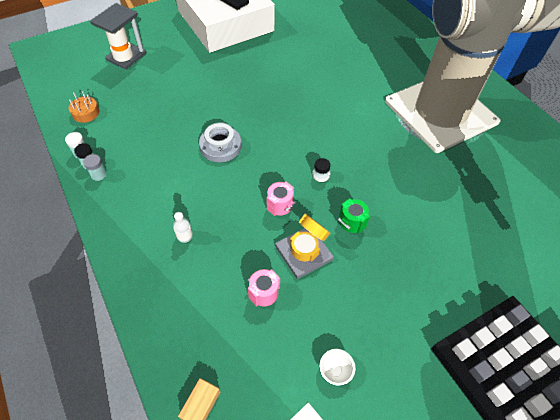

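View pics/side0.png

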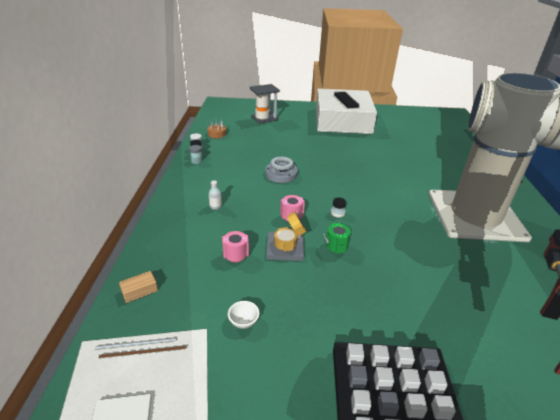

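The scene view shows the open brass flask in its nest at about (305,245), with the lid towards (314,227). The cradle ring is at (219,138), with pink and green lookalikes around the flask. The side view shows the flask at (286,238) and the ring at (281,165).

```bash
cat > h.py <<'E'
from plant import *
import cv2,numpy as np
from scipy.spatial.transform import Rotation as R
np.set_printoptions(precision=4,suppress=True)
def ray(n,uv,st=None):
    c=get_calibration(n);K=c["camera_matrix"];d=np.array([(uv[0]-K[0,2])/K[0,0],(uv[1]-K[1,2])/K[1,1],1.])
    if n=="wrist":
        r=np.hypot(d[0],d[1]);d=np.array([d[0]/r*np.sin(r),d[1]/r*np.sin(r),np.cos(r)]) if r>0 else d
        q=st["tool_rot"];T=np.eye(4);T[:3,:3]=R.from_quat(q[[1,2,3,0]]).as_matrix();T[:3,3]=st["eef_pos"];T=T@c["hand_eye"]
    else:T=c["T"]
    return T[:3,3],T[:3,:3]@d
def onz(n,uv,z,st=None):
    o,d=ray(n,uv,st);return o+d*(z-o[2])/d[2]
def two(a,b):
    (o,d),(p,e)=a,b;s=np.linalg.lstsq(np.c_[d,-e],p-o,rcond=None)[0]
    x,y=o+d*s[0],p+e*s[1];return (x+y)/2,np.linalg.norm(x-y)
E
python3 - <<'E'
from h import *
for n,P in dict(scene=dict(rim=(305,245,.042),ring=(219,137,.048),lid=(314,227,.07),pinkA=(280,192,.055),pinkB=(264,285,.055),green=(355,211,.055),jar=(321,164,.045),dish=(338,362,.03),drop=(182,237,0)),
 side=dict(rim=(286,237,.042),ring=(282,164,.048),lid=(296,224,.07),pinkA=(293,203,.055),pinkB=(235,241,.055),green=(339,232,.055),jar=(339,203,.045),dish=(243,312,.03))).items():
    for k,v in P.items(): print(n,k,onz(n,v[:2],v[2]))
ims=[]
for n,(u,v,w) in dict(scene=(305,240,45),side=(290,235,45)).items():
    f=cv2.imread(f"pics/{n}0.png")[v-w:v+w,u-w:u+w];ims.append(cv2.resize(f,(400,400),interpolation=2))
for n,(u,v,w) in dict(scene=(219,140,30)).items(): pass
cv2.imwrite("pics/c1.png",np.hstack(ims))
E
```

```text
scene rim [0.5458 0.1926 0.042 ]
scene ring [ 0.5746 -0.1583  0.048 ]
scene lid [0.5175 0.1781 0.07  ]
scene pinkA [0.5292 0.0587 0.055 ]
scene pinkB [0.6648 0.2352 0.055 ]
scene green [0.4138 0.1793 0.055 ]
scene jar [0.4028 0.0288 0.045 ]
scene dish [0.6147 0.4215 0.03  ]
scene drop [0.7563 0.0266 0.    ]
side rim [0.5421 0.1968 0.042 ]
side ring [ 0.5676 -0.1551  0.048 ]
side lid [0.5193 0.1784 0.07  ]
side pinkA [0.5282 0.0676 0.055 ]
side pinkB [0.6625 0.2378 0.055 ]
side green [0.4122 0.1816 0.055 ]
side jar [0.4009 0.0413 0.045 ]
side dish [0.6207 0.4258 0.03  ]
```

View pics/c1.png

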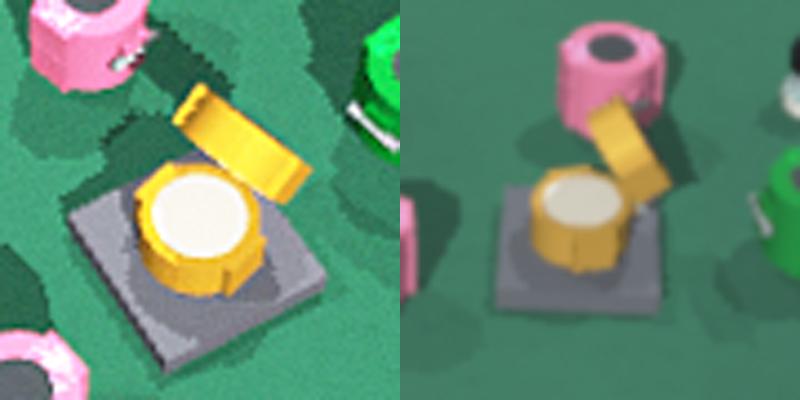

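The crops show the lid standing open, up and to the right of the flask's mouth in the scene view. That puts the hinge side towards world (-x,-y), so the flask yaw is about 30°. I'll go above it for a close look.

Request:
{"method": "arm_command", "body": {"plan": [{"gripper": 0, "travel": [-46.8, -29.5, 0], "yaw": -46}, {"gripper": 0, "travel": [-46.8, -29.5, 0], "yaw": -46}, {"gripper": 0, "travel": [-46.8, -29.5, 0], "yaw": -46}, {"gripper": 0, "travel": [-46.8, -29.5, 0], "yaw": -46}, {"gripper": 0, "travel": [-46.8, -29.5, 0], "yaw": -46}, {"gripper": 0, "travel": [-46.8, -29.5, 0], "yaw": -46}, {"gripper": 0, "travel": [-46.8, -29.5, 0], "yaw": -46}, {"gripper": 0, "travel": [-46.8, -29.5, 0], "yaw": -46}, {"gripper": 0, "travel": [-46.8, -29.5, 0], "yaw": -46}, {"gripper": 0, "travel": [-46.8, -29.5, 0], "yaw": -46}]}}

```text
time: 0.98
eef_pos: [0.4416, 0.2991, 0.2397]
tool_rot: [-0.0, -0.261, 0.965, -0.0]
force: [0.2, 1.5, -0.3]
gripper_width: 1.002
grip_force: 0.0
```

Request:
{"method": "arm_command", "body": {"plan": [{"gripper": 0, "travel": [-3, -14.4, 0], "yaw": 0}, {"gripper": 0, "travel": [-3, -14.4, 0], "yaw": 0}, {"gripper": 0, "travel": [-3, -14.4, 0], "yaw": 0}, {"gripper": 0, "travel": [-3, -14.4, 0], "yaw": 0}, {"gripper": 0, "travel": [-3, -14.4, 0], "yaw": 0}, {"gripper": 0, "travel": [-3, -14.4, 0], "yaw": 0}, {"gripper": 0, "travel": [-3, -14.4, 0], "yaw": 0}, {"gripper": 0, "travel": [-3, -14.4, 0], "yaw": 0}, {"gripper": 0, "travel": [-3, -14.4, 0], "yaw": 0}, {"gripper": 0, "travel": [-3, -14.4, 0], "yaw": 0}]}}

```text
time: 1.82
eef_pos: [0.5384, 0.1925, 0.2397]
tool_rot: [-0.0, -0.261, 0.965, 0.0]
force: [0.1, 0.3, 0.4]
gripper_width: 1.0
grip_force: 0.0
```

```bash
python3 - <<'E'
from h import *
import json
s=get_state();f=grab_frame("wrist");cv2.imwrite("pics/w1.png",f[:,:,::-1])
np.savez("w1.npz",p=s["eef_pos"],q=s["tool_rot"]);print(s["time"],s["eef_pos"],s["tool_rot"],s["joint_pos"])
E
```

```text
1.8167 [0.5384 0.1925 0.2397] [-0.0001 -0.2613  0.9653  0.    ] [ 0.3225  0.3455  1.7496  0.0001  1.0466 -1.7771]
```

View pics/w1.png

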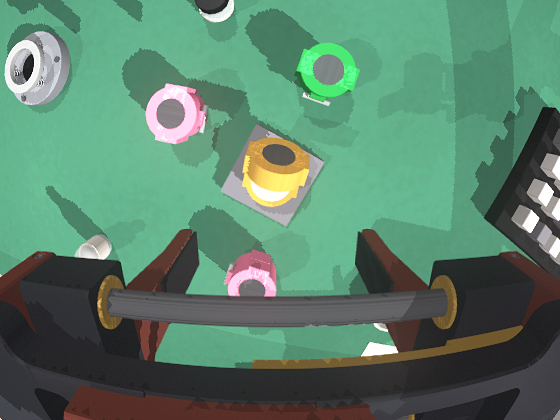

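The wrist view shows the brass flask at about (273,175), with the lid rising towards the top of the image and grip flats at left and right. The ring is at top left (25,68). I'll zoom in to get the yaw.

```bash
python3 - <<'E'
from h import *
f=cv2.imread("pics/w1.png")[120:225,210:345];cv2.imwrite("pics/c2.png",cv2.resize(f,None,fx=5.7,fy=5.7,interpolation=2))
E
```

```text
(no output)
```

View pics/c2.png

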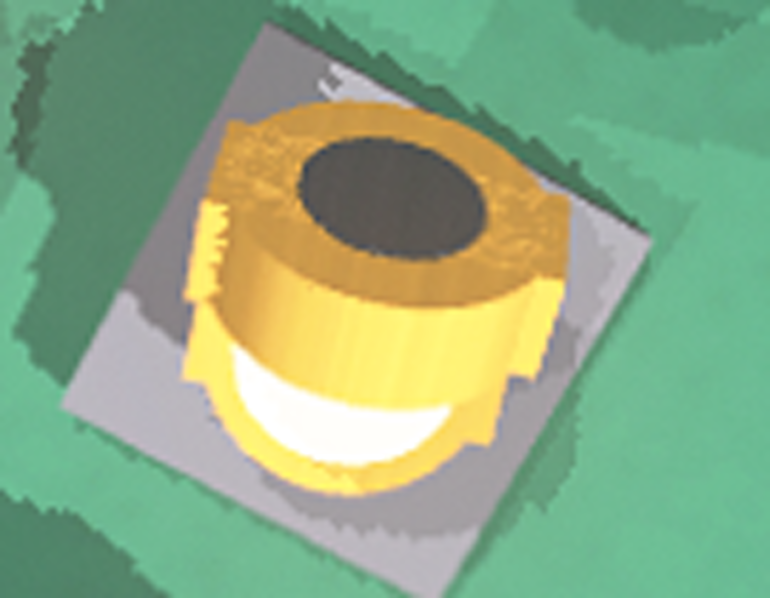

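```bash
python3 - <<'E'
from h import *
d=np.load("w1.npz");st=dict(eef_pos=d["p"],tool_rot=d["q"])
c=lambda u,v:(210+u/5.7,120+v/5.7)
def pr(a,b,z):
    A,B=onz("wrist",c(*a),z,st),onz("wrist",c(*b),z,st);D=A-B
    print(z,A[:2],B[:2],(A+B)[:2]/2,np.linalg.norm(D),"angle",np.degrees(np.arctan2(D[1],D[0])))
pr((185,378),(493,443),.042)
for z in(.07,.08,.09):
    pr((230,125),(570,197),z);pr((208,200),(562,282),z);pr((187,298),(530,378),z)
print(onz("wrist",c(348,495),.042,st),onz("wrist",c(345,465),.04,st))
print("ring",onz("wrist",(25,68),.048,st))
E
```

```text
0.042 [0.5634 0.164 ] [0.5448 0.2212] [0.5541 0.1926] 0.060179468758863215 angle -72.00851357736973
0.07 [0.5137 0.1485] [0.4951 0.2048] [0.5044 0.1766] 0.0593307643639456 angle -71.71790982542052
0.07 [0.5268 0.1516] [0.5084 0.2113] [0.5176 0.1814] 0.06253976293445844 angle -72.91481633736075
0.07 [0.5436 0.1568] [0.5258 0.2154] [0.5347 0.1861] 0.06128445131354309 angle -73.15030168515213
0.08 [0.5125 0.1487] [0.4945 0.2033] [0.5035 0.176 ] 0.05744540918771628 angle -71.71790982542049
0.08 [0.5252 0.1517] [0.5074 0.2096] [0.5163 0.1806] 0.06055243533076608 angle -72.91481633736075
0.08 [0.5414 0.1567] [0.5242 0.2135] [0.5328 0.1851] 0.05933701377847945 angle -73.15030168515224
0.09 [0.5113 0.149 ] [0.4939 0.2017] [0.5026 0.1753] 0.055560054011487024 angle -71.71790982542048
0.09 [0.5236 0.1519] [0.5064 0.2078] [0.515  0.1798] 0.05856510772707372 angle -72.91481633736076
0.09 [0.5393 0.1567] [0.5226 0.2116] [0.531  0.1842] 0.057389576243415896 angle -73.15030168515216
[0.5678 0.2024 0.042 ] [0.5634 0.1992 0.04  ]
ring [ 0.5677 -0.1619  0.048 ]
```

Request:
{"method": "arm_command", "body": {"plan": [{"gripper": 255, "travel": [7.4, 1.5, 0], "yaw": 12.7}, {"gripper": 255, "travel": [7.4, 1.5, 0], "yaw": 12.7}, {"gripper": 255, "travel": [7.4, 1.5, 0], "yaw": 12.7}, {"gripper": 255, "travel": [7.4, 1.5, 4], "yaw": 12.7}, {"gripper": 255, "travel": [7.4, 1.5, 8], "yaw": 12.7}, {"gripper": 255, "travel": [7.4, 1.5, 11], "yaw": 12.7}, {"gripper": 255, "travel": [7.4, 1.5, 13.5], "yaw": 12.7}, {"gripper": 255, "travel": [7.4, 1.5, 13.5], "yaw": 12.7}, {"gripper": 255, "travel": [7.4, 1.5, 13.5], "yaw": 12.7}, {"gripper": 255, "travel": [7.4, 1.5, 13.5], "yaw": 12.7}]}}

```text
time: 2.7
eef_pos: [0.4685, 0.1678, 0.1058]
tool_rot: [0.001, -0.152, 0.988, 0.0]
force: [0.6, 0.2, 0.1]
gripper_width: 0.284
grip_force: 0.0
```

Request:
{"method": "arm_command", "body": {"plan": [{"gripper": 255, "travel": [0, 0, 0], "yaw": 0}, {"gripper": 255, "travel": [0, 0, 0], "yaw": 0}, {"gripper": 255, "travel": [0, 0, 0], "yaw": 0}, {"gripper": 255, "travel": [-1, 0, 0], "yaw": 0}, {"gripper": 255, "travel": [-2, 0, 0], "yaw": 0}, {"gripper": 255, "travel": [-2.7, 0, 0], "yaw": 0}, {"gripper": 255, "travel": [-3.3, 0, 0], "yaw": 0}, {"gripper": 255, "travel": [-3.9, 0, 0], "yaw": 0}, {"gripper": 255, "travel": [-4.5, 0, 0], "yaw": 0}, {"gripper": 255, "travel": [-5, 0, 0], "yaw": 0}]}}

```text
time: 3.53
eef_pos: [0.5157, 0.1824, 0.1044]
tool_rot: [-0.0, -0.152, 0.988, -0.0]
force: [0.5, 0.6, -1.1]
gripper_width: 0.006
grip_force: 0.3
```

Request:
{"method": "arm_command", "body": {"plan": [{"gripper": 255, "travel": [-0.6, 0, 0], "yaw": 0}, {"gripper": 255, "travel": [-1.2, 0, 0], "yaw": 0}, {"gripper": 255, "travel": [-1.8, 0, 0], "yaw": 0}, {"gripper": 255, "travel": [-2.4, 0, 0], "yaw": 0}, {"gripper": 255, "travel": [-3, 0, 0], "yaw": 0}, {"gripper": 255, "travel": [-3.6, 0, 0], "yaw": 0}, {"gripper": 255, "travel": [-4, 0, 0], "yaw": 0}, {"gripper": 255, "travel": [-4.3, 0, 0], "yaw": 0}, {"gripper": 255, "travel": [-4.3, 0, 0], "yaw": 0}, {"gripper": 255, "travel": [-4.3, 0, 0], "yaw": 0}]}}

```text
time: 4.37
eef_pos: [0.5563, 0.1952, 0.1046]
tool_rot: [-0.0, -0.152, 0.988, -0.0]
force: [-0.8, 0.6, -0.1]
gripper_width: 0.002
grip_force: 0.1
```

Request:
{"method": "arm_command", "body": {"plan": [{"gripper": 255, "travel": [0, 0, 0.4], "yaw": 0}, {"gripper": 255, "travel": [0, 0, 0.8], "yaw": 0}, {"gripper": 255, "travel": [0, 0, 1.2], "yaw": 0}, {"gripper": 255, "travel": [0, 0, 1.5], "yaw": 0}, {"gripper": 255, "travel": [0, 0, 1.7], "yaw": 0}, {"gripper": 255, "travel": [0, 0, 1.9], "yaw": 0}, {"gripper": 255, "travel": [0, 0, 2.1], "yaw": 0}, {"gripper": 255, "travel": [0, 0, 2.2], "yaw": 0}, {"gripper": 255, "travel": [0, 0, 2.3], "yaw": 0}, {"gripper": 255, "travel": [0, 0, 2.3], "yaw": 0}]}}

```text
time: 5.2
eef_pos: [0.5562, 0.1952, 0.0815]
tool_rot: [-0.0, -0.152, 0.988, -0.0]
force: [0.5, -0.1, -0.0]
gripper_width: 0.006
grip_force: 0.0
```

Request:
{"method": "arm_command", "body": {"plan": [{"gripper": 255, "travel": [0, 0, 0.03], "yaw": 0}, {"gripper": 255, "travel": [0, 0, 0.06], "yaw": 0}, {"gripper": 255, "travel": [0, 0, 0.09], "yaw": 0}, {"gripper": 255, "travel": [0, 0, 0.12], "yaw": 0}, {"gripper": 255, "travel": [0, 0, 0.14], "yaw": 0}, {"gripper": 255, "travel": [0, 0, 0.16], "yaw": 0}, {"gripper": 255, "travel": [0, 0, 0.18], "yaw": 0}, {"gripper": 255, "travel": [0, 0, 0.2], "yaw": 0}, {"gripper": 255, "travel": [0, 0, 0.2], "yaw": 0}, {"gripper": 255, "travel": [0, 0, 0.2], "yaw": 0}]}}

```text
time: 6.03
eef_pos: [0.557, 0.1955, 0.0811]
tool_rot: [0.001, -0.152, 0.988, 0.0]
force: [-2.6, -0.5, 12.0]
gripper_width: 0.004
grip_force: 5.8
```

Request:
{"method": "arm_command", "body": {"plan": [{"gripper": 255, "travel": [0, 0, -2], "yaw": 0}, {"gripper": 255, "travel": [0, 0, -6], "yaw": 0}, {"gripper": 0, "travel": [1.3, 0, -10], "yaw": 0}, {"gripper": 0, "travel": [1.3, 0, -13], "yaw": 0}, {"gripper": 0, "travel": [1.3, 0, -13], "yaw": 0}, {"gripper": 0, "travel": [1.3, 0, -13], "yaw": 0}, {"gripper": 0, "travel": [1.3, 0, -13], "yaw": 0}, {"gripper": 0, "travel": [1.3, 0, -13], "yaw": 0}, {"gripper": 0, "travel": [1.3, 0, -13], "yaw": 0}, {"gripper": 0, "travel": [1.3, 0, -13], "yaw": 0}]}}

```text
time: 6.87
eef_pos: [0.5433, 0.1911, 0.2082]
tool_rot: [-0.001, -0.152, 0.988, -0.0]
force: [0.5, -0.4, -0.6]
gripper_width: 0.574
grip_force: 0.0
```

```bash
python3 - <<'E'
from h import *
s=get_state();f=grab_frame("wrist")[:,:,::-1];cv2.imwrite("pics/w2.png",f)
np.savez("w2.npz",p=s["eef_pos"],q=s["tool_rot"]);print(s["time"],s["eef_pos"],s["tool_rot"])
cv2.imwrite("pics/c3.png",cv2.resize(f[110:250,190:350],None,fx=4.2,fy=4.2,interpolation=2))
E
```

```text
6.8667 [0.5433 0.1911 0.2082] [-0.0013 -0.1521  0.9884 -0.0002]
```

View pics/c3.png

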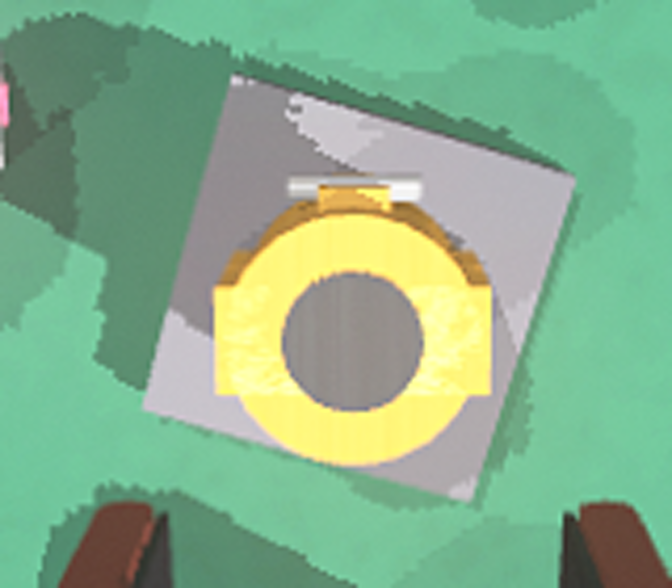

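The lid is shut and the grip flats lie level, so the yaw is right. The centre of the flask is at crop (352,340), which is pixel (273.8,191).

```bash
python3 - <<'E'
from h import *
d=np.load("w2.npz");st=dict(eef_pos=d["p"],tool_rot=d["q"])
P=onz("wrist",(273.8,191),.064,st);M=R.from_quat(d["q"][[1,2,3,0]]).as_matrix();print(P,"tool delta cm",M.T@(P-d["p"])*100)
E
```

```text
[0.5429 0.1882 0.064 ] tool delta cm [ 0.0794 -0.2614 14.4183]
```

Request:
{"method": "arm_command", "body": {"plan": [{"gripper": 0, "travel": [0.1, -0.25, 0], "yaw": 0}, {"gripper": 0, "travel": [0.1, -0.25, 3], "yaw": 0}, {"gripper": 0, "travel": [0.1, -0.25, 6], "yaw": 0}, {"gripper": 0, "travel": [0.1, -0.25, 9], "yaw": 0}, {"gripper": 0, "travel": [0.1, -0.25, 12], "yaw": 0}, {"gripper": 0, "travel": [0.1, -0.25, 14], "yaw": 0}, {"gripper": 0, "travel": [0.1, -0.25, 15.5], "yaw": 0}, {"gripper": 0, "travel": [0.1, -0.25, 16.4], "yaw": 0}, {"gripper": 0, "travel": [0.1, -0.25, 16.8], "yaw": 0}, {"gripper": 0, "travel": [0.1, -0.25, 16.8], "yaw": 0}]}}

```text
time: 7.75
eef_pos: [0.5434, 0.1884, 0.0411]
tool_rot: [-0.001, -0.152, 0.988, -0.0]
force: [0.2, -0.2, 0.0]
gripper_width: 1.0
grip_force: 0.0
```

Request:
{"method": "arm_command", "body": {"plan": [{"gripper": 255, "travel": [0, 0, 0], "yaw": 0}, {"gripper": 255, "travel": [0, 0, 0], "yaw": 0}, {"gripper": 255, "travel": [0, 0, 0], "yaw": 0}, {"gripper": 255, "travel": [0, 0, 0], "yaw": 0}, {"gripper": 255, "travel": [0, 0, 0], "yaw": 0}, {"gripper": 255, "travel": [0, 0, 0], "yaw": 0}, {"gripper": 255, "travel": [0, 0, 0], "yaw": 0}, {"gripper": 255, "travel": [0, 0, 0], "yaw": 0}, {"gripper": 255, "travel": [0, 0, 0], "yaw": 0}, {"gripper": 255, "travel": [0, 0, 0], "yaw": 0}]}}

```text
time: 8.58
eef_pos: [0.5441, 0.1887, 0.0424]
tool_rot: [0.0, -0.152, 0.988, 0.0]
force: [-1.5, -0.8, 6.9]
gripper_width: 0.687
grip_force: 30.0
```

Request:
{"method": "arm_command", "body": {"plan": [{"gripper": 255, "travel": [0, 0, -0.4], "yaw": 0}, {"gripper": 255, "travel": [0, 0, -0.8], "yaw": 0}, {"gripper": 255, "travel": [0, 0, -1.6], "yaw": 0}, {"gripper": 255, "travel": [0, 0, -3], "yaw": 0}, {"gripper": 255, "travel": [0, 0, -5], "yaw": 0}, {"gripper": 255, "travel": [0, 0, -7], "yaw": 0}, {"gripper": 255, "travel": [0, 0, -9], "yaw": 0}, {"gripper": 255, "travel": [0, 0, -11], "yaw": 0}, {"gripper": 255, "travel": [0, 0, -12], "yaw": 0}, {"gripper": 255, "travel": [0, 0, -12], "yaw": 0}]}}

```text
time: 9.42
eef_pos: [0.5449, 0.189, 0.1641]
tool_rot: [0.002, -0.152, 0.988, 0.0]
force: [0.3, -0.4, -5.7]
gripper_width: 0.683
grip_force: 30.0
```

Request:
{"method": "arm_command", "body": {"plan": [{"gripper": 255, "travel": [0.4, -2, -1.8], "yaw": 0}, {"gripper": 255, "travel": [0.8, -5.5, -3.6], "yaw": 0}, {"gripper": 255, "travel": [1.2, -9.5, -3.6], "yaw": 0}, {"gripper": 255, "travel": [1.7, -13.5, -3.6], "yaw": 0}, {"gripper": 255, "travel": [2.2, -17.5, -3.6], "yaw": 0}, {"gripper": 255, "travel": [2.7, -21.5, -3.6], "yaw": 0}, {"gripper": 255, "travel": [3.2, -25.5, -3.6], "yaw": 0}, {"gripper": 255, "travel": [3.6, -29, -3.6], "yaw": 0}, {"gripper": 255, "travel": [3.9, -32, -3.6], "yaw": 0}, {"gripper": 255, "travel": [4.1, -34, -3.6], "yaw": 0}]}}

```text
time: 10.25
eef_pos: [0.6062, -0.151, 0.196]
tool_rot: [-0.001, -0.151, 0.989, 0.0]
force: [0.9, 0.1, -6.2]
gripper_width: 0.682
grip_force: 30.0
```

Request:
{"method": "arm_command", "body": {"plan": [{"gripper": 255, "travel": [0, 0, 0], "yaw": 0}, {"gripper": 255, "travel": [0, 0, 0], "yaw": 0}, {"gripper": 255, "travel": [0, 0, 0], "yaw": 0}, {"gripper": 255, "travel": [0, 0, 0], "yaw": 0}, {"gripper": 255, "travel": [0, 0, 0], "yaw": 0}, {"gripper": 255, "travel": [0, 0, 0], "yaw": 0}, {"gripper": 255, "travel": [0, 0, 0], "yaw": 0}, {"gripper": 255, "travel": [0, 0, 0], "yaw": 0}, {"gripper": 255, "travel": [0, 0, 0], "yaw": 0}, {"gripper": 255, "travel": [0, 0, 0], "yaw": 0}]}}

```text
time: 11.08
eef_pos: [0.6069, -0.1479, 0.1978]
tool_rot: [0.0, -0.152, 0.988, -0.0]
force: [-0.1, 0.6, -6.3]
gripper_width: 0.679
grip_force: 30.0
```

```bash
python3 - <<'E'
from h import *
s=get_state();f=grab_frame("wrist")[:,:,::-1];cv2.imwrite("pics/w3.png",f)
np.savez("w3.npz",p=s["eef_pos"],q=s["tool_rot"]);print(s["time"],s["eef_pos"],s["tool_rot"])
cv2.imwrite("pics/c4.png",cv2.resize(f[60:360,130:430],None,fx=2,fy=2,interpolation=2))
E
```

```text
11.0833 [ 0.6069 -0.1479  0.1978] [ 0.0001 -0.1522  0.9883 -0.    ]
```

View pics/c4.png

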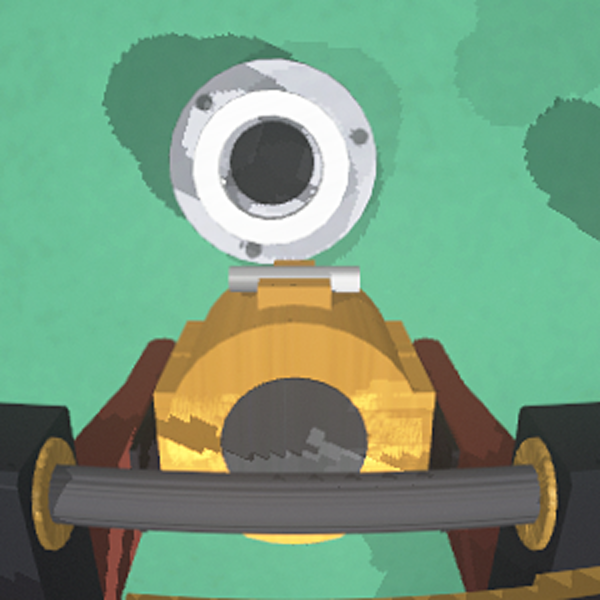

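The held flask is centred between the fingers with its lid shut. The ring is at crop (270,167), which is about pixel (265,143). I'll fit it and check the flask's offset in the hand with the hinge pin.

```bash
python3 - <<'E'
from h import *
d=np.load("w3.npz");st=dict(eef_pos=d["p"],tool_rot=d["q"]);M=R.from_quat(d["q"][[1,2,3,0]]).as_matrix()
f=cv2.imread("pics/w3.png");m=(f.min(2)>235).astype(np.uint8)
m[:, :220]=0;m[:,310:]=0;m[188:]=0;m[:95]=0
cs,_=cv2.findContours(m,cv2.RETR_EXTERNAL,cv2.CHAIN_APPROX_NONE);c=max(cs,key=cv2.contourArea)
e=cv2.fitEllipse(cv2.convexHull(c));print(e)
for uv in (e[0],(265.2,143.5)):
    P=onz("wrist",uv,.048,st);print("ring",P,M.T@(P-d["p"])*100)
for z in(0,.0015):
    P=onz("wrist",(277,199.5),d["p"][2]-z+.004,st);print("pin tool",M.T@(P-d["p"])*100)
o=[onz("wrist",(130+u/2,60+167/2),.048,st) for u in(192,348)];print("diam",np.linalg.norm(o[0]-o[1]))
E
```

```text
((265.02679443359375, 143.32723999023438), (76.54345703125, 77.39356994628906), 83.22972106933594)
ring [ 0.5681 -0.1712  0.048 ] [ 4.3987 -1.0536 14.9787]
ring [ 0.5682 -0.171   0.048 ] [ 4.3828 -1.038  14.9787]
pin tool [ 3.3538  0.0265 -0.4005]
pin tool [ 3.3124  0.0266 -0.2505]
diam 0.0710998631872294
```

Request:
{"method": "arm_command", "body": {"plan": [{"gripper": 255, "travel": [1.5, -0.4, 0], "yaw": 0}, {"gripper": 255, "travel": [3, -0.8, 0], "yaw": 0}, {"gripper": 255, "travel": [4.3, -1.1, 0], "yaw": 0}, {"gripper": 255, "travel": [4.3, -1.1, 2.5], "yaw": 0}, {"gripper": 255, "travel": [4.3, -1.1, 5], "yaw": 0}, {"gripper": 255, "travel": [4.3, -1.1, 7.5], "yaw": 0}, {"gripper": 255, "travel": [4.3, -1.1, 9.2], "yaw": 0}, {"gripper": 255, "travel": [4.3, -1.1, 10], "yaw": 0}, {"gripper": 255, "travel": [4.3, -1.1, 10.3], "yaw": 0}, {"gripper": 255, "travel": [4.3, -1.1, 10.3], "yaw": 0}]}}

```text
time: 11.97
eef_pos: [0.5686, -0.1718, 0.0946]
tool_rot: [-0.0, -0.152, 0.988, 0.0]
force: [-0.8, -0.0, -5.0]
gripper_width: 0.682
grip_force: 30.0
```

```bash
python3 - <<'E'
from h import *
s=get_state();print(s["time"],s["eef_pos"],s["force"])
ims=[]
for n,(u,v) in dict(scene=(219,125),side=(282,155)).items():
    f=grab_frame(n)[:,:,::-1];cv2.imwrite(f"pics/{n}1.png",f);w=40
    ims.append(cv2.resize(f[v-w:v+w,u-w:u+w],(400,400),interpolation=2))
cv2.imwrite("pics/c5.png",np.hstack(ims))
E
```

```text
11.9667 [ 0.5686 -0.1718  0.0946] [-0.8224 -0.0335 -5.041 ]
```

View pics/c5.png

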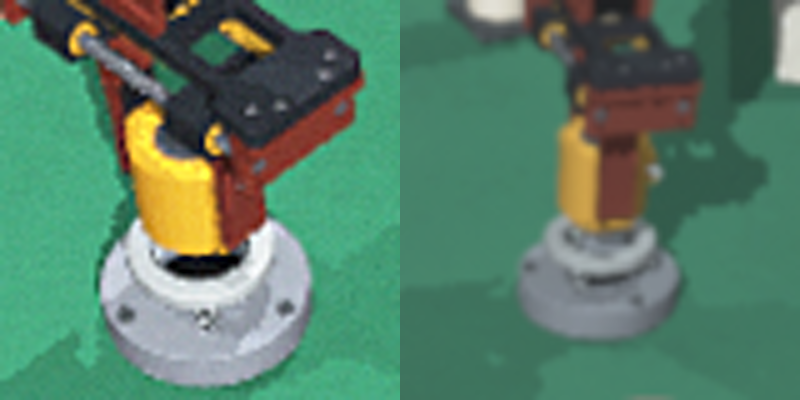

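The flask is centred over the ring in both views, with the foot just above the hole. Next I'll insert it slowly.

Request:
{"method": "arm_command", "body": {"plan": [{"gripper": 255, "travel": [0, 0, 0.2], "yaw": 0}, {"gripper": 255, "travel": [0, 0, 0.5], "yaw": 0}, {"gripper": 255, "travel": [0, 0, 0.8], "yaw": 0}, {"gripper": 255, "travel": [0, 0, 1.1], "yaw": 0}, {"gripper": 255, "travel": [0, 0, 1.3], "yaw": 0}, {"gripper": 255, "travel": [0, 0, 1.5], "yaw": 0}, {"gripper": 255, "travel": [0, 0, 1.7], "yaw": 0}, {"gripper": 255, "travel": [0, 0, 1.8], "yaw": 0}, {"gripper": 255, "travel": [0, 0, 1.8], "yaw": 0}, {"gripper": 255, "travel": [0, 0, 1.8], "yaw": 0}]}}

```text
time: 12.9
eef_pos: [0.5691, -0.1714, 0.0766]
tool_rot: [-0.0, -0.152, 0.988, 0.0]
force: [-0.3, -0.8, -5.8]
gripper_width: 0.685
grip_force: 30.0
```

Request:
{"method": "arm_command", "body": {"plan": [{"gripper": 255, "travel": [0, 0, 0.2], "yaw": 0}, {"gripper": 255, "travel": [0, 0, 0.4], "yaw": 0}, {"gripper": 255, "travel": [0, 0, 0.6], "yaw": 0}, {"gripper": 255, "travel": [0, 0, 0.7], "yaw": 0}, {"gripper": 255, "travel": [0, 0, 0.8], "yaw": 0}, {"gripper": 255, "travel": [0, 0, 0.9], "yaw": 0}, {"gripper": 255, "travel": [0, 0, 1], "yaw": 0}, {"gripper": 255, "travel": [0, 0, 1], "yaw": 0}, {"gripper": 255, "travel": [0, 0, 1], "yaw": 0}, {"gripper": 255, "travel": [0, 0, 1], "yaw": 0}]}}

```text
time: 13.73
eef_pos: [0.5695, -0.1715, 0.067]
tool_rot: [0.0, -0.152, 0.988, -0.0]
force: [-1.2, 0.0, 4.5]
gripper_width: 0.684
grip_force: 30.0
```

Request:
{"method": "arm_command", "body": {"plan": [{"gripper": 255, "travel": [0, 0, 0.1], "yaw": 0}, {"gripper": 255, "travel": [0, 0, 0.2], "yaw": 0}, {"gripper": 255, "travel": [0, 0, 0.3], "yaw": 0}, {"gripper": 255, "travel": [0, 0, 0.4], "yaw": 0}, {"gripper": 255, "travel": [0, 0, 0.5], "yaw": 0}, {"gripper": 255, "travel": [0, 0, 0.6], "yaw": 0}, {"gripper": 255, "travel": [0, 0, 0.7], "yaw": 0}, {"gripper": 255, "travel": [0, 0, 0.7], "yaw": 0}, {"gripper": 255, "travel": [0, 0, 0.7], "yaw": 0}, {"gripper": 255, "travel": [0, 0, 0.7], "yaw": 0}]}}

```text
time: 14.57
eef_pos: [0.5695, -0.1715, 0.0604]
tool_rot: [0.0, -0.152, 0.988, -0.0]
force: [-2.2, 0.5, 10.9]
gripper_width: 0.685
grip_force: 30.0
```

Request:
{"method": "arm_command", "body": {"plan": [{"gripper": 255, "travel": [0, 0, 0.03], "yaw": 0}, {"gripper": 255, "travel": [0, 0, 0.06], "yaw": 0}, {"gripper": 255, "travel": [0, 0, 0.09], "yaw": 0}, {"gripper": 255, "travel": [0, 0, 0.12], "yaw": 0}, {"gripper": 255, "travel": [0, 0, 0.15], "yaw": 0}, {"gripper": 255, "travel": [0, 0, 0.15], "yaw": 0}, {"gripper": 255, "travel": [0, 0, 0.15], "yaw": 0}, {"gripper": 255, "travel": [0, 0, 0.15], "yaw": 0}, {"gripper": 255, "travel": [0, 0, 0.15], "yaw": 0}, {"gripper": 255, "travel": [0, 0, 0.15], "yaw": 0}]}}

```text
time: 15.4
eef_pos: [0.5696, -0.1715, 0.0603]
tool_rot: [0.0, -0.152, 0.988, -0.0]
force: [-6.2, 2.0, 24.1]
gripper_width: 0.681
grip_force: 30.0
```

```bash
python3 - <<'E'
from h import *
ims=[]
for n,(u,v) in dict(scene=(219,130),side=(282,160)).items():
    f=grab_frame(n)[:,:,::-1];w=36
    ims.append(cv2.resize(f[v-w:v+w,u-w:u+w],(400,400),interpolation=2))
cv2.imwrite("pics/c6.png",np.hstack(ims))
s=get_state();print(s["time"],s["eef_pos"],s["force"],s["grip_force"],s["gripper_width"])
E
```

```text
15.5 [ 0.5696 -0.1715  0.0603] [-6.4879  2.0273 23.0711] 30.003618746995926 0.6802232486850814
```

View pics/c6.png

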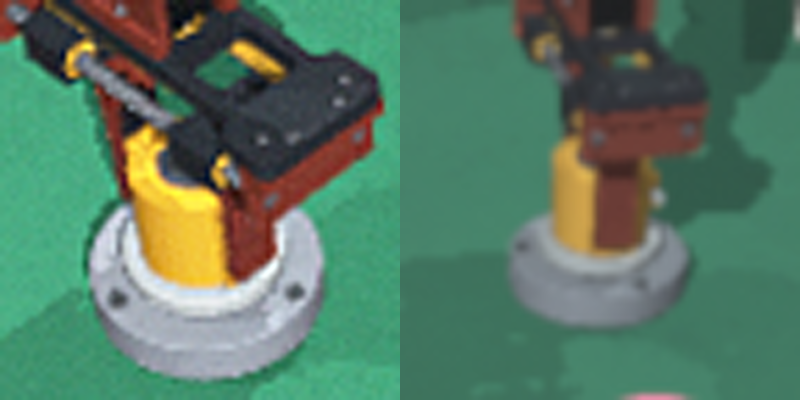

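Both views show the flask upright and seated, with its shoulder on the ring and the ring down on the base. The force rose sharply with no further travel, so the ring is at its stop. Handing in.

```bash
python3 -c "
from plant import *
print(close_job())"
```

```text
the job is handed in; nothing more can be done
None
```

The flask is shut, seated upright in the cradle ring and still gripped and pressed down at the bottom stop (about 23 N); the job was handed in at 15.5 s, and I saw no contact with the dropper bottle, jar or dish.

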